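# Prop open the blue board case

### The job

Open the circuit-board case with the blue lid so that its boards can be taken out: raise the lid, which has a steel bar handle in front, until it stands nearly upright, and lock its folding side stay by pushing the yellow-tabbed knee back past straight, so that the lid stays up unaided. Leave the case with the grey lid shut.

Things in the scene. Friction and masses are not known exactly. Their poses are not given: they have to be found in the camera images.
- blue_handle (a point): Middle of the blue lid's round steel bar handle, 12 mm thick, 70 mm long along y (62 mm clear between its arms), 111 mm up when shut; 40 mm open gap to the lid's front edge. Axes turn with the lid: shut, x points level over the lid to the hinge line, which is parallel to y, 216 mm along x and 6 mm below. The bar may turn in the grip as the lid swings. Black case: 170 mm deep, 180 wide, 105 high.
- blue_knee (a point): On the axis of the yellow knee tab (16 mm thick, level, 50 mm long; 16 mm in from its free end) of the blue case's two-link steel stay, on the case's -y side (right, seen from the handle). Low beside the case when shut, about 155 mm up when the lid is up. Push it back towards the hinge and down: it circles, radius 78 mm, a pivot 100 mm before the hinge line, 75 mm up.
- blue_lid (a joint): Angle of the blue lid, rad: 0 shut, grows as it rises; the stay's full length stops it at 1.43 (82 degrees). Lid about 0.3 kg with a stiff hinge: left at rest above about 1.2 it stands, unsecured; much lower it may fall shut.
- blue_stay (a joint): Unfolding of the blue case's stay at its knee, rad: 0 folded (lid shut), about 2.2 with the lid at 1.34, 2.75 straight, 3.10 at its stop, 20 degrees past straight, where it is locked and the lid rests at about 1.40.
- grey_lid (a joint): Angle of the lid of the other case, rad: 0 shut. Same case, stay and yellow tab, but a grey lid; the two cases stand side by side in either order.

How it is judged:
By the outcome, as a careful person would: the job done as asked, in the order asked, and still so for the second after the job is handed in, with the robot touching nothing.
It also fails if it takes over 51 s, if anything falls off the work surface, if the arm or the gripper's body presses on something with over 40 N, if the wrist force passes 120 N, or if a joint passes its speed limit or range.

### The arm

A 7-joint arm with a two-finger parallel gripper is mounted at the origin on the work surface. World frame = base frame: x ahead of the robot, y to its left, z up, the work surface at z = 0. Lengths are in mm, angles in rad, forces in N, time in s.
With the tool pointing down it reaches from about 400 to 875 mm from the base axis. Payload 4.4 kg.
Tool frame: the origin (TCP) lies between the finger pads; the fingertips stand ctrl.finger_overhang ahead of it and the grasp point (between the pads) lies 11 mm behind it (ctrl.finger_overhang is the distance from the TCP to the fingertips, in mm); z points along the fingers, y is the direction in which the jaws open and shut (so a half turn about z gives the same grasp; the last joint's range is limited). The gripper opens to 85 mm and grips with 20 to 120 N. Pads are 22 mm wide; open, the fingers measure 114 mm over their backs; the gripper's body (76 mm by 85 mm) begins 54 mm behind the grasp point. The pads swing forward as they close: fully open they stand 13 mm farther back than shut.
Start: joints at [1.119, 0.628, 0.038, 1.517, -0.027, 0.996, -0.02], TCP at [244.623, -602.227, 239.313] pointing down, gripper open.
Joint ranges: [-3.06, 3.06], [-0.37, 2.12], [-1.25, 1.32], [0.18, 2.47], [-1.1, 4.24], [0.23, 1.98], [-2.94, 2.94]. Speed limits (rad/s): [2.57, 2.57, 3.14, 3.14, 3.14, 3.14, 3.14].

### API

Orientations are given as [roll, pitch, yaw] about the fixed x, y, z axes, in that order (R = Rz(yaw) Ry(pitch) Rx(roll)).
In Python, from cell import ctrl gives the robot as it stands. The module is installed in compiled form; this text tells all that it offers.
- The arm moves only by the tool step_arm, never from a script. Its argument "deltas" is a list that holds one entry, the list of rows, each a list of 7 numbers: the opening, from 0 (shut) to 1 (fully open), then the shift along the world's x, y, z in mm, then the turn, a rotation vector about the world's x, y, z in rad. In form: [[[grip, tx, ty, tz, rx, ry, rz], ...]]. A call has 1 to 10 rows; each row shifts and turns the commanded pose from where the row before left it; what a row does not reach is not made up. A row lasts 1/12 s, in which the tool goes at most 41.7 mm and 7.16 degrees, less where a joint would pass 70% of its speed; a pose out of reach is approached as far as the arm can. A call is refused whole if a number of a shift passes 41.7 or a number of a turn 0.125, either way. A call with a gripper value outside its range is refused whole. The fingers move at their own pace and stop on an object; the grip force is fixed at half the most. Time passes only in rows, so rows that do not move let the fingers close. It gives the time, the measured TCP pose, the force and the opening at its end, in the units of the state.
- ctrl.read_state(): the state, without advancing time (a new reading comes with each control period).
- ctrl.get_image(name): name is "scene" or "side" or "wrist"; returns (picture, depth): 400x640x3 uint8, red, green, blue; 400x640 float32, mm along the optical axis (not along the pixel's ray), 0 where there is no reading.
- ctrl.camera_info(name): a dict with "intrinsics" (3x3 intrinsics, pixels), "distortion" ([k1, k2, p1, p2, k3] as OpenCV has them; the pictures are not rectified), "rvec" (rotation vector, rad) and "tvec" (3), from world to camera coordinates, as OpenCV has them. Camera axes: x right, y down, z forward; pixel columns grow to the right and rows downward; lengths in mm; the calibration is good to about 2 mm. A picture is of the moment at which its call begins: read the wrist's pose just before it. camera_info takes no time and is no camera call; for the wrist camera it gives the pose at the moment of the call.
- ctrl.finish_job(): hands the job in, once; it reports no verdict.
The state is a dict: "clock": time; "qpos": joint angles; "qd": joint speeds; "tau": joint torques, N m; "eef_pos": TCP position; "tool_rot": TCP orientation; "force": force on the tool from outside, world axes, zero at the start; "torque": the same for the moment, N m; "width": finger opening in mm.
Only numpy, scipy, OpenCV 4.12 (cv2) and the standard library are available. Lean on these libraries where they do the work, as an engineer would, in place of code of your own. Each camera call takes 0.05 s, during which the arm holds its last target.

## Working session

There is one attempt and no reset: what is moved stays moved. The work goes in short steps, Python scripts to look and compute and a tool call to move; the robot and the scene stay as the last step left them, time stands still between calls to the robot, and variables do not carry over. Pictures are saved under pics/ and viewed, and the job is handed in when it is done.

Besides the shell and the picture viewer there is one more tool, called after ">>>" by a JSON object that holds its "api" and its "payload". step_arm: Moves the arm, as the interface text tells. Its arguments: {"type":"object","properties":{"deltas":{"type":"array"}},"required":["deltas"]}

```bash
mkdir -p pics; cat > h.py <<'E'
import numpy as np, cv2
from cell import ctrl
def save(name,fn,crop=None,scale=1):
    im,d=ctrl.get_image(name); np.savez('pics/'+fn+'.npz',im=im,d=d)
    cv2.imwrite('pics/'+fn+'.png',im[:,:,::-1])
    return im,d
def crop(fn,u0,v0,u1,v1,s,out):
    im=np.load('pics/'+fn+'.npz')['im'][v0:v1,u0:u1,::-1]
    cv2.imwrite('pics/'+out+'.png',cv2.resize(im,None,fx=s,fy=s,interpolation=cv2.INTER_CUBIC))
def p3(name,u,v,z,info=None):
    c=info or ctrl.camera_info(name); K=np.array(c['intrinsics'],float)
    n=cv2.undistortPoints(np.array([[[u,v]]],float),K,np.array(c['distortion'],float))[0,0]
    R,_=cv2.Rodrigues(np.array(c['rvec'],float)); t=np.array(c['tvec'],float).ravel()
    return R.T@(np.array([n[0]*z,n[1]*z,z])-t)
def pf(name,fn,u,v,r=1):
    d=np.load('pics/'+fn+'.npz')['d'][v-r:v+r+1,u-r:u+r+1]; d=d[d>0]
    return p3(name,u,v,np.median(d)) if d.size else None
def proj(name,P):
    c=ctrl.camera_info(name)
    return cv2.projectPoints(np.array(P,float).reshape(-1,1,3),np.array(c['rvec'],float),np.array(c['tvec'],float),np.array(c['intrinsics'],float),np.array(c['distortion'],float))[0].reshape(-1,2)
E
python3 - <<'E'
from h import *
for n in('scene','side'):
    save(n,n+'0'); c=ctrl.camera_info(n); R,_=cv2.Rodrigues(np.array(c['rvec'],float)); print(n,-R.T@np.array(c['tvec']).ravel(),R[2])
s=ctrl.read_state(); print(s,ctrl.finger_overhang)
E
```

```text
scene [1305.121006    575.60090125  827.80820532] [-0.6268191  -0.51171087 -0.58757961]
side [ 303.9231948  -568.21659997  649.40810295] [ 0.31063889  0.65640456 -0.68748566]
{'clock': 0.1, 'qpos': array([ 1.11923247,  0.62926498,  0.03846638,  1.51827249, -0.02703433,
        0.99628558, -0.01999235]), 'qd': array([ 0.00045803, -0.00231099,  0.00164605, -0.00346515, -0.00118347,
        0.00014649, -0.00061672]), 'tau': array([ 2.38928900e-03, -5.64533329e+01,  1.23013727e+00, -1.93972385e+01,
        1.12789683e-02,  5.43588380e-03, -7.84746049e-06]), 'eef_pos': array([ 244.39418675, -601.7166327 ,  238.47262614]), 'tool_rot': array([-3.13988054e+00,  1.79951232e-06,  3.85735238e-01]), 'force': array([ 0.15816462, -0.23372179, -0.50048753]), 'torque': array([-0.01654156,  0.02838947,  0.0030506 ]), 'width': 85.66423423897226} 8.0
```

View pics/scene0.png

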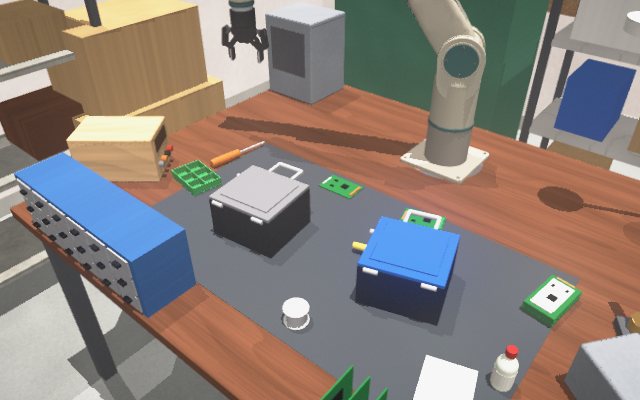

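View pics/side0.png

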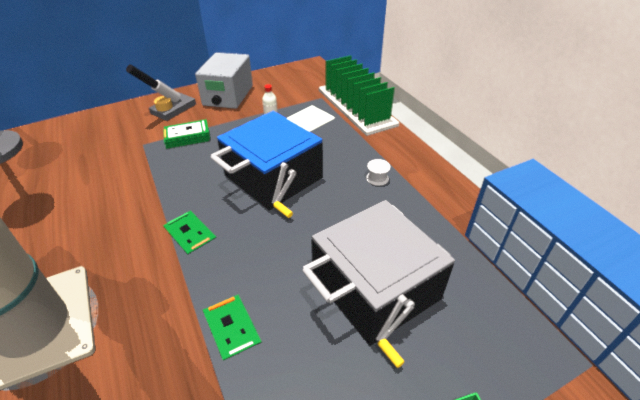

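The scene view shows the blue case at about (410,265) and the grey at (260,205). In the side view the blue handle is at about (232,160) and the blue knee tab at (283,210). I'll enlarge these.

```bash
python3 - <<'E'
from h import *
crop('side0',190,95,350,235,5,'c1'); crop('scene0',330,190,480,330,5,'c2')
E
```

```text
(no output)
```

View pics/c1.png

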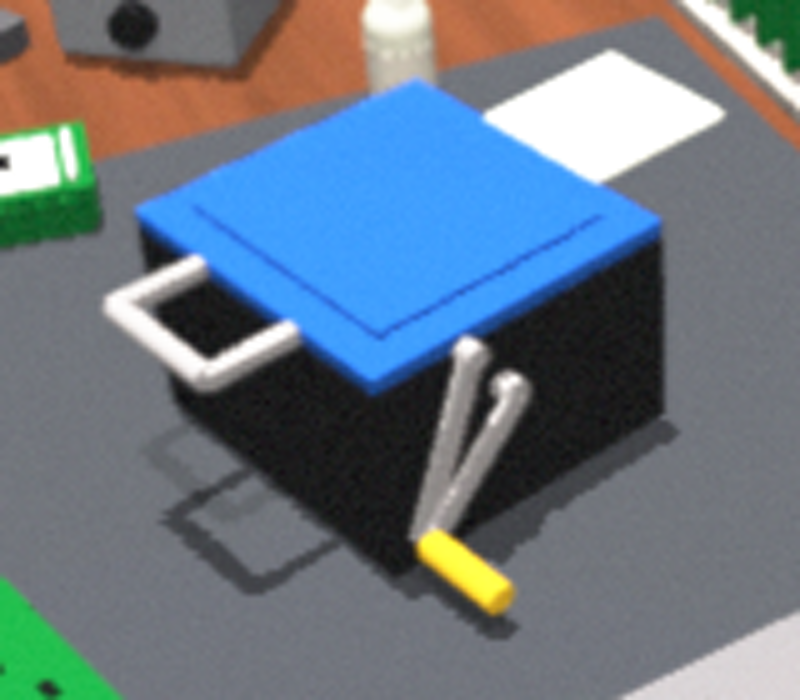

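View pics/c2.png

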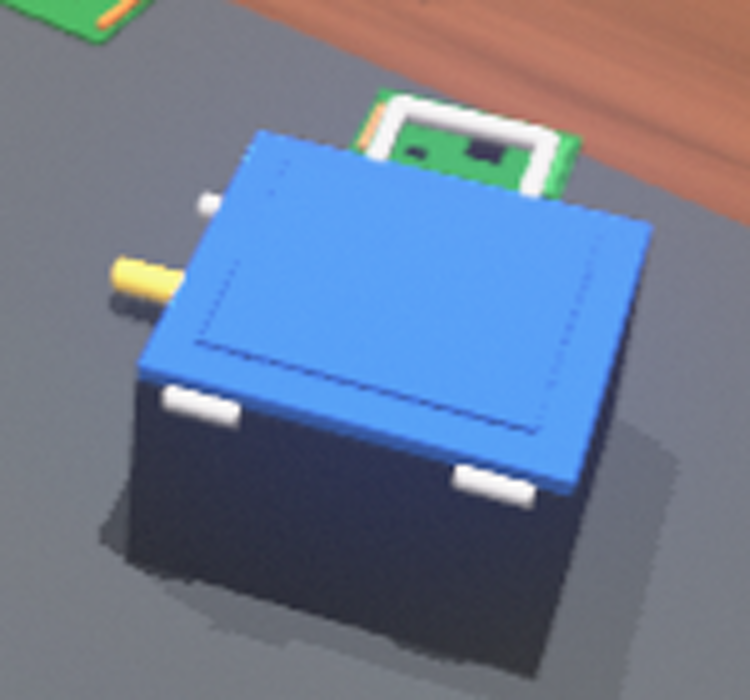

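```bash
cat >> h.py <<'E'
def pz(name,u,v,z):
    a=p3(name,u,v,0.);b=p3(name,u,v,1000.); return a+(b-a)*(z-a[2])/(b[2]-a[2])
E
python3 - <<'E'
from h import *
np.set_printoptions(precision=1,suppress=True)
def f(n,ox,oy,s,pts,z):
    for x,y in pts:
        u,v=ox+(x+.5)/s-.5,oy+(y+.5)/s-.5
        print(n,round(u,1),round(v,1),pz(n,u,v,z),pf(n,n+'0',int(round(u)),int(round(v))))
print('bar');f('side',190,95,5,[(115,303),(208,380)],111)
f('scene',330,190,5,[(400,102),(562,140)],111)
print('lid');f('side',190,95,5,[(140,212),(417,85),(658,222),(372,382),(370,240)],117)
f('scene',330,190,5,[(262,133),(650,228),(578,484),(142,368),(400,280)],117)
print('tab');f('side',190,95,5,[(430,545),(500,598)],20)
f('scene',330,190,5,[(122,275)],20)
E
```

```text
bar
side 212.6 155.2 [418.6 196.4 111. ] [418.6 190.5 115.3]
side 231.2 170.6 [438.8 124.5 111. ] [438.1 124.1 110.4]
scene 409.6 210.0 [435.3 125.6 111. ] [441.2 129.6 116.3]
scene 442.0 217.6 [413.3 198.5 111. ] [290.  146.5  10.7]
lid
side 217.6 137.0 [447.2 251.9 117. ] [449.  257.  113.4]
side 273.0 111.6 [603.4 297.3 117. ] [603.6 298.1 115.4]
side 321.2 139.0 [655.9 133.8 117. ] [657.6 138.1 113.9]
side 264.0 171.0 [497.9  84.  117. ] [499.6  89.6 112.4]
side 263.6 142.6 [534.  180.9 117. ] [534.  178.1 117.6]
scene 382.0 216.2 [502.6  93.  117. ] [499.1  90.9 114.5]
scene 459.6 235.2 [452.4 261.9 117. ] [312.4 211.3   1.4]
scene 445.2 286.4 [610.7 312.4 117. ] [590.1 304.   96.6]
scene 358.0 263.2 [663.9 143.2 117. ] [660.4 140.8 113.6]
scene 409.6 245.6 [550.8 195.6 117. ] [554.  198.3 119.5]
tab
side 275.6 203.6 [514.4  81.   20. ] [512.9  73.8  25.4]
side 289.6 214.2 [528.8  35.6  20. ] [529.6  35.1  20.7]
scene 354.0 244.6 [529.4  37.9  20. ] [534.7  41.7  24.4]
```

>>> {"api": "step_arm", "payload": {"deltas": [[[1,17,29,0,0,0,0.057],[1,17,29,0,0,0,0.057],[1,17,29,0,0,0,0.057],[1,17,29,0,0,0,0.057],[1,17,29,0,0,0,0.057],[1,17,29,0,0,0,0.057],[1,17,29,0,0,0,0.057],[1,17,29,0,0,0,0.057],[1,17,29,0,0,0,0.057],[1,17,29,0,0,0,0.057]]]}}

```text
clock: 0.93
eef_pos: [414.9, -310.6, 239.1]
tool_rot: [-3.141, 0.0, 0.958]
force: [0.9, 0.2, -0.3]
width: 85.1
```

>>> {"api": "step_arm", "payload": {"deltas": [[[1,17,29,0,0,0,0.057],[1,17,29,0,0,0,0.057],[1,17,29,0,0,0,0.057],[1,17,29,0,0,0,0.057],[1,-5,30,0,0,0,0.057],[1,-5,30,0,0,0,0.057],[1,-5,30,0,0,0,0.057],[1,-5,30,0,0,0,0.057],[1,-5,30,0,0,0,0.057],[0.5,-5,30,0,0,0,0.057]]]}}

```text
clock: 1.77
eef_pos: [451.9, -15.0, 239.2]
tool_rot: [-3.141, 0.0, 1.528]
force: [1.0, 0.2, 0.1]
width: 75.7
```

>>> {"api": "step_arm", "payload": {"deltas": [[[0.5,-5,30,0,0,0,0.057],[0.5,-5,30,0,0,0,0.057],[0.5,-5,30,0,0,0,0.057],[0.5,-5,30,0,0,0,0.057],[0.5,-5,30,0,0,0,0.057],[0.5,-5,30,0,0,0,0.057],[0.5,0,0,0,0,0,0],[0.5,0,0,0,0,0,0]]]}}

```text
clock: 2.43
eef_pos: [422.0, 165.3, 239.2]
tool_rot: [-3.141, -0.001, 1.871]
force: [-0.8, 0.2, 1.1]
width: 42.7
```

```bash
python3 - <<'E'
from h import *
np.set_printoptions(precision=3,suppress=True)
s=ctrl.read_state(); print(s['clock'],s['eef_pos'],s['tool_rot'],s['qpos'],s['width'])
i=ctrl.camera_info('wrist'); save('wrist','w1'); import pickle; pickle.dump(i,open('pics/w1.pkl','wb'))
R,_=cv2.Rodrigues(np.array(i['rvec'],float)); print(-R.T@np.array(i['tvec']).ravel(),R[2])
E
```

```text
2.4333 [422.008 165.273 239.181] [-3.141 -0.001  1.871] [-0.092  0.38  -0.46   2.033  0.235  0.78  -0.392] 42.688375706687005
[399.358 238.71  373.616] [ 0.089 -0.285 -0.954]
```

View pics/w1.png

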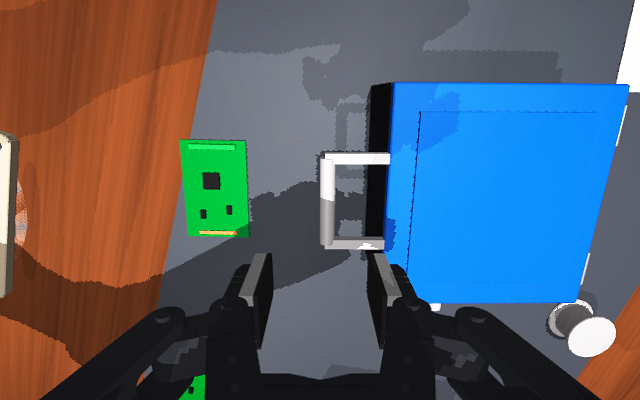

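The wrist view shows the bar at about u=327, running from v=157 to v=245 between its arms. The bar lies nearly parallel to the fingers' plane, which is good.

```bash
python3 - <<'E'
from h import *
np.set_printoptions(precision=1,suppress=True)
crop('w1',300,130,410,260,5,'c3')
a=pz('wrist',327,158,111);b=pz('wrist',327.5,244,111);m=(a+b)/2
print(a,b,m,np.arctan2(*(a-b)[[0,1]]*[-1,1]),np.linalg.norm(a-b))
for u,v in((327,170),(327,200),(327,230),(450,200)): print(pf('wrist','w1',u,v,1))
a=pz('wrist',390,83,114);b=pz('wrist',383,250,114); print(a,b)
E
```

```text
[419.  194.1 111. ] [440.7 126.4 111. ] [429.8 160.2 111. ] 0.3100072678481884 71.10092283329087
[421.3 186.3 116.4]
[428.4 163.7 116.1]
[435.8 140.  116.3]
[518.6 192.  117.9]
[445.3 258.6 114. ] [485.1 135.8 114. ]
```

View pics/c3.png

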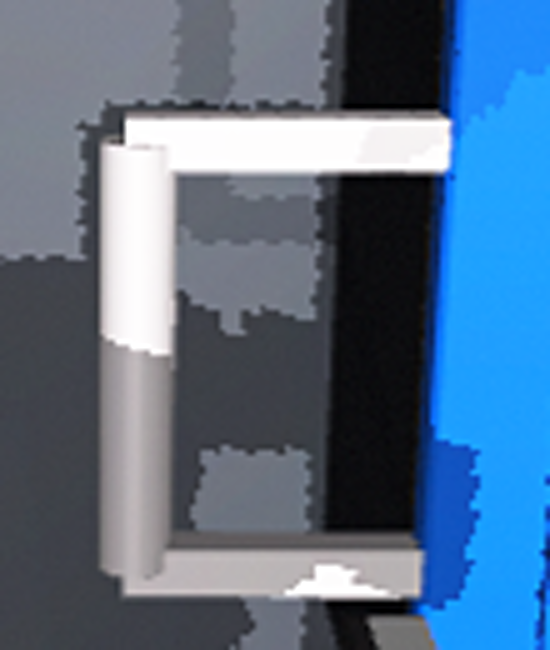

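>>> {"api": "step_arm", "payload": {"deltas": [[[0.5,4,-2.5,-10,0,0,0],[0.5,3,-2,-20,0,0,0],[0.5,0,0,-25,0,0,0],[0.5,0,0,-25,0,0,0],[0.5,0,0,-25,0,0,0],[0.5,0,0,-20,0,0,0],[0.5,0,0,-14,0,0,0],[0.5,0,0,0,0,0,0]]]}}

```text
clock: 3.15
eef_pos: [428.1, 156.5, 97.3]
tool_rot: [-3.135, 0.002, 1.865]
force: [-0.3, 0.7, -0.2]
width: 42.9
```

```bash
python3 - <<'E'
from h import *
save('wrist','w2'); save('side','s2'); crop('s2',180,80,340,220,4,'c4')
E
```

```text
(no output)
```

View pics/w2.png

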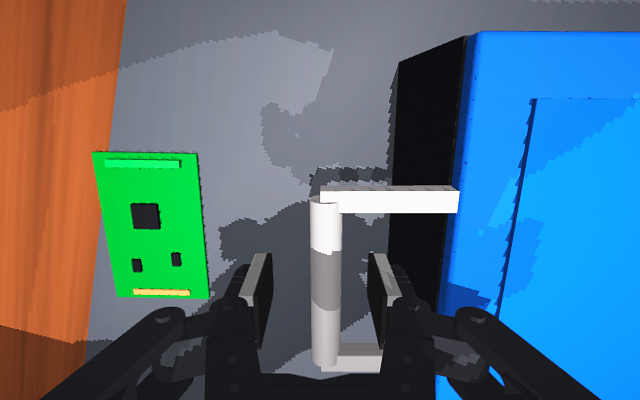

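View pics/c4.png

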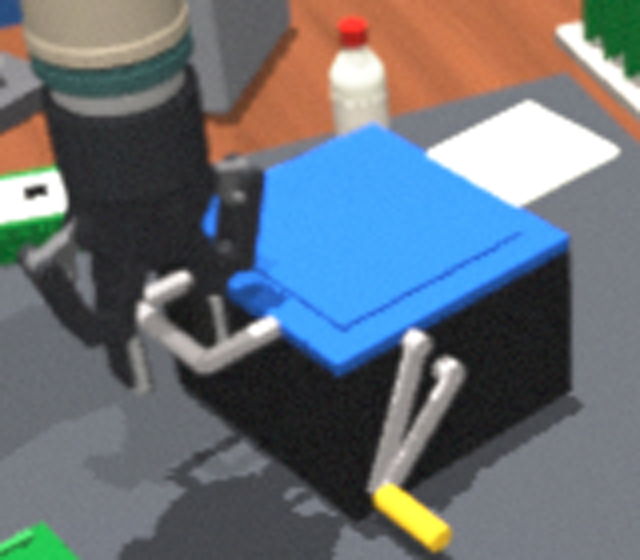

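The fingers straddle the bar with clearance to the lid edge, so I'll close.

>>> {"api": "step_arm", "payload": {"deltas": [[[0,0,0,0,0,0,0],[0,0,0,0,0,0,0],[0,0,0,0,0,0,0],[0,0,0,0,0,0,0],[0,0,0,0,0,0,0],[0,0,0,0,0,0,0]]]}}

```text
clock: 3.75
eef_pos: [429.9, 159.0, 101.3]
tool_rot: [3.14, 0.001, 1.867]
force: [-1.3, -0.9, 6.9]
width: 10.0
```

```bash
python3 - <<'E'
from h import *
np.set_printoptions(precision=1,suppress=True)
s=ctrl.read_state(); p=s['eef_pos'];print(s['clock'],p,s['width'],s['force'])
psi=0.305; ex=np.array([np.cos(psi),np.sin(psi),0])
prev=None
for th in list(np.arange(0,1.301,0.1))+[1.36,1.4]:
    e=th+.0278; d=ex*216.1*(np.cos(.0278)-np.cos(e))+np.array([0,0,216.1*(np.sin(e)-np.sin(.0278))])
    print(round(th,2),d, None if prev is None else d-prev); prev=d
E
```

```text
3.75 [429.9 159.  101.3] 10.007977179641706 [-1.3 -0.9  6.9]
0.0 [0. 0. 0.] None
0.1 [ 1.6  0.5 21.5] [ 1.6  0.5 21.5]
0.2 [ 5.2  1.7 42.8] [ 3.6  1.1 21.3]
0.3 [10.9  3.4 63.6] [ 5.7  1.8 20.8]
0.4 [18.5  5.8 83.6] [ 7.6  2.4 20.1]
0.5 [ 28.    8.8 102.8] [ 9.5  3.  19.2]
0.6 [ 39.2  12.3 120.9] [11.3  3.5 18.1]
0.7 [ 52.1  16.4 137.7] [12.9  4.1 16.8]
0.8 [ 66.6  21.  153.1] [14.5  4.6 15.4]
0.9 [ 82.5  26.  166.9] [15.9  5.  13.8]
1.0 [ 99.5  31.3 179. ] [17.1  5.4 12.1]
1.1 [117.7  37.1 189.2] [18.2  5.7 10.2]
1.2 [136.7  43.  197.5] [19.   6.   8.3]
1.3 [156.5  49.3 203.7] [19.7  6.2  6.2]
1.36 [168.5  53.1 206.5] [12.1  3.8  2.7]
1.4 [176.7  55.6 207.9] [8.1 2.6 1.4]
```

>>> {"api": "step_arm", "payload": {"deltas": [[[0,0.5,0,10.5,0,0,0],[0,1,0.5,11,0,0,0],[0,1.5,0.5,10.7,0,0,0],[0,2.1,0.6,10.6,0,0,0],[0,2.6,0.8,10.5,0,0,0],[0,3.1,1.0,10.3,0,0,0]]]}}

```text
clock: 4.25
eef_pos: [440.1, 162.2, 164.4]
tool_rot: [-3.141, 0.0, 1.868]
force: [-0.1, -0.5, -3.6]
width: 9.9
```

```bash
python3 - <<'E'
from h import *
save('side','s3'); crop('s3',180,60,340,220,4,'c5')
E
```

```text
(no output)
```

View pics/c5.png

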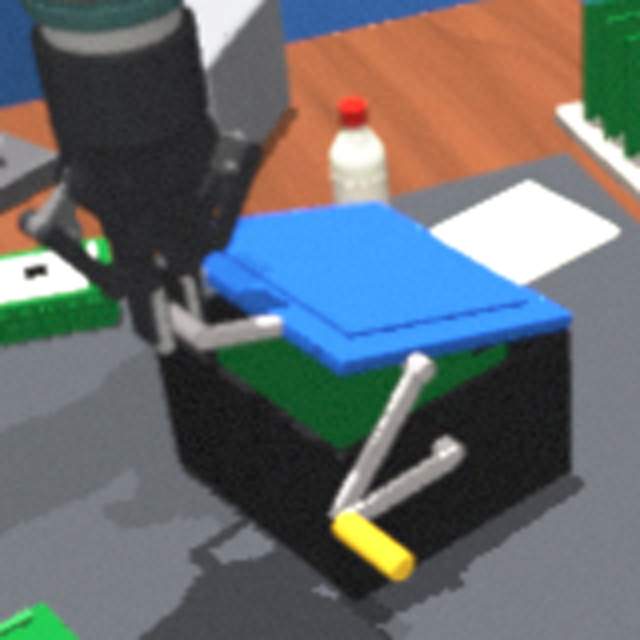

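The lid is rising cleanly with the bar in the grip and the stay unfolding, so I'll continue.

>>> {"api": "step_arm", "payload": {"deltas": [[[0,3.6,1.1,10.2,0,0,0],[0,4,1.3,9.9,0,0,0],[0,4.5,1.4,9.7,0,0,0],[0,5,1.6,9.5,0,0,0],[0,5.4,1.7,9.2,0,0,0],[0,5.9,1.8,8.9,0,0,0],[0,6.3,2,8.6,0,0,0],[0,6.6,2.1,8.2,0,0,0],[0,7.1,2.2,7.9,0,0,0],[0,7.4,2.4,7.5,0,0,0]]]}}

```text
clock: 5.13
eef_pos: [491.0, 177.8, 252.8]
tool_rot: [-3.129, 0.003, 1.868]
force: [-11.6, -5.1, 7.6]
width: 9.6
```

>>> {"api": "step_arm", "payload": {"deltas": [[[0,7.8,2.5,7.1,0,0,0],[0,8.1,2.5,6.7,0,0,0],[0,8.4,2.6,6.3,0,0,0],[0,8.7,2.8,5.8,0,0,0],[0,9,2.8,5.3,0,0,0],[0,9.2,2.9,4.9,0,0,0],[0,9.4,3,4.4,0,0,0],[0,9.6,3,3.9,0,0,0]]]}}

```text
clock: 5.8
eef_pos: [564.7, 200.5, 300.7]
tool_rot: [-3.138, 0.003, 1.867]
force: [-8.2, -4.8, 19.9]
width: 9.9
```

```bash
python3 - <<'E'
from h import *
save('side','s4'); crop('s4',180,0,380,200,4,'c6'); save('scene','sc4')
E
```

```text
(no output)
```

View pics/s4.png

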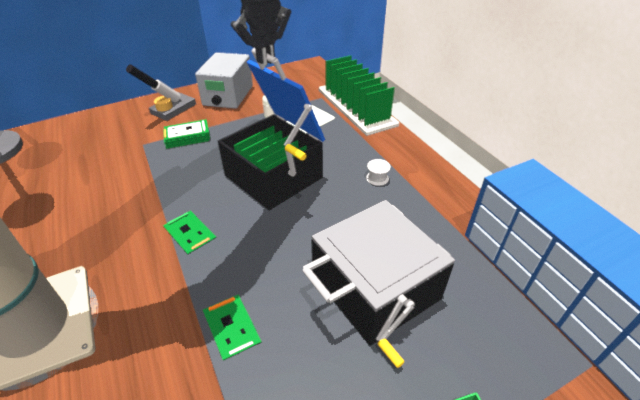

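View pics/sc4.png

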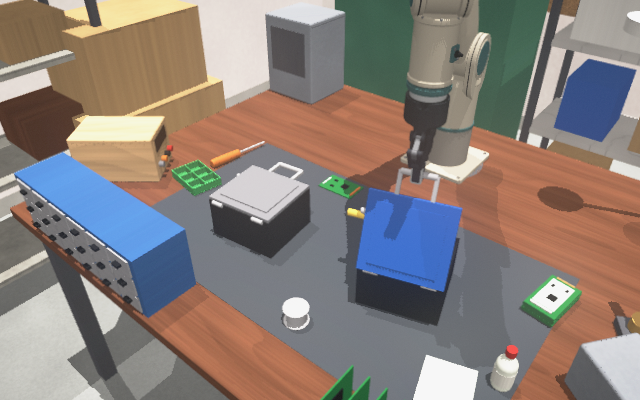

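>>> {"api": "step_arm", "payload": {"deltas": [[[0,9,2.8,4.5,0,0,0],[0,9,2.8,3.5,0,0,0],[0,7,2.2,2.3,0,0,0],[0,4,1.2,1,0,0,0],[0,0,0,0,0,0,0]]]}}

```text
clock: 6.32
eef_pos: [595.6, 210.2, 310.4]
tool_rot: [-3.141, 0.002, 1.867]
force: [-1.5, -3.8, 8.7]
width: 9.6
```

```bash
python3 - <<'E'
from h import *
save('side','s5'); crop('s5',200,0,360,180,5,'c7')
E
```

```text
(no output)
```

View pics/c7.png

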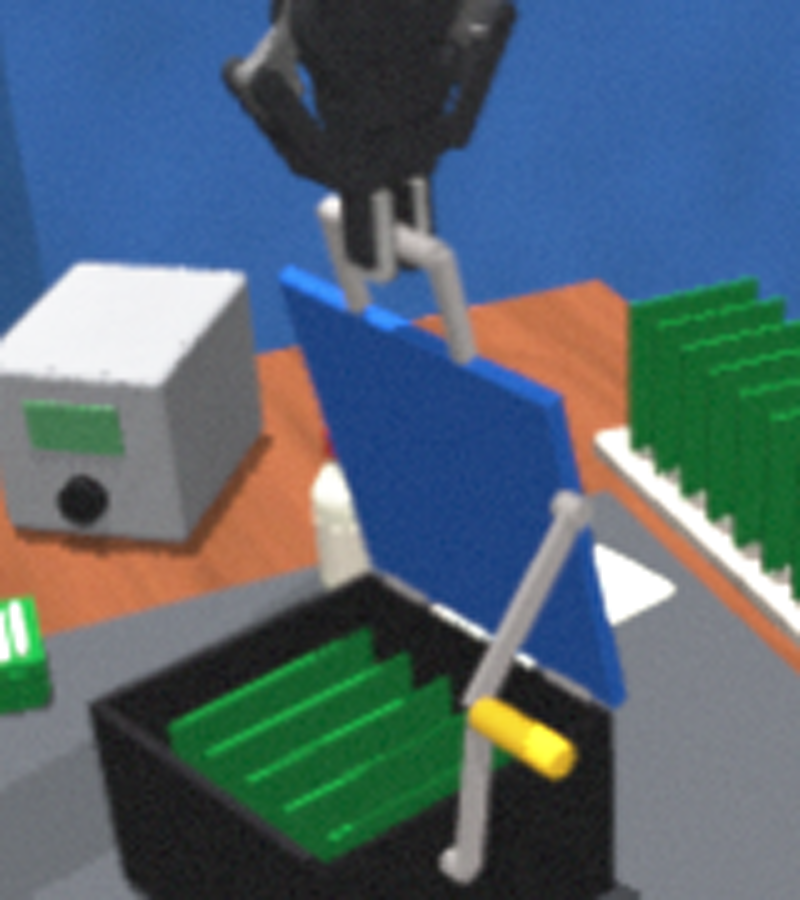

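The lid is at about 1.34. In the crop the tab runs from (485,710) to (560,755). I'll release and retreat upward.

>>> {"api": "step_arm", "payload": {"deltas": [[[0.5,0,0,0,0,0,0],[0.5,0,0,0,0,0,0],[0.5,0,0,0,0,0,0],[0.5,0,0,10,0,0,0],[0.5,0,0,20,0,0,0],[0.5,-5,0,30,0,0,0],[0.5,-20,-20,20,0,0,0]]]}}

```text
clock: 6.95
eef_pos: [571.8, 195.6, 391.1]
tool_rot: [3.138, -0.004, 1.872]
force: [0.7, 0.2, 0.2]
width: 43.0
```

```bash
python3 - <<'E'
from h import *
save('side','s6'); crop('s6',200,0,360,180,5,'c8'); save('scene','sc6'); crop('sc6',320,150,480,310,5,'c9')
E
```

```text
(no output)
```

View pics/c8.png

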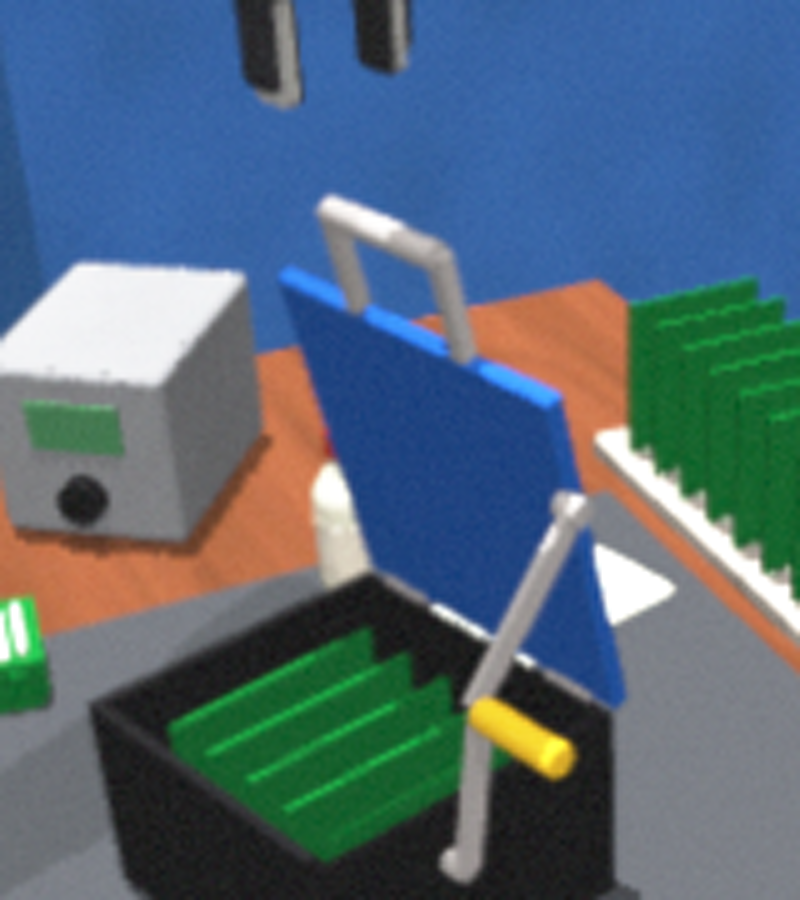

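View pics/c9.png

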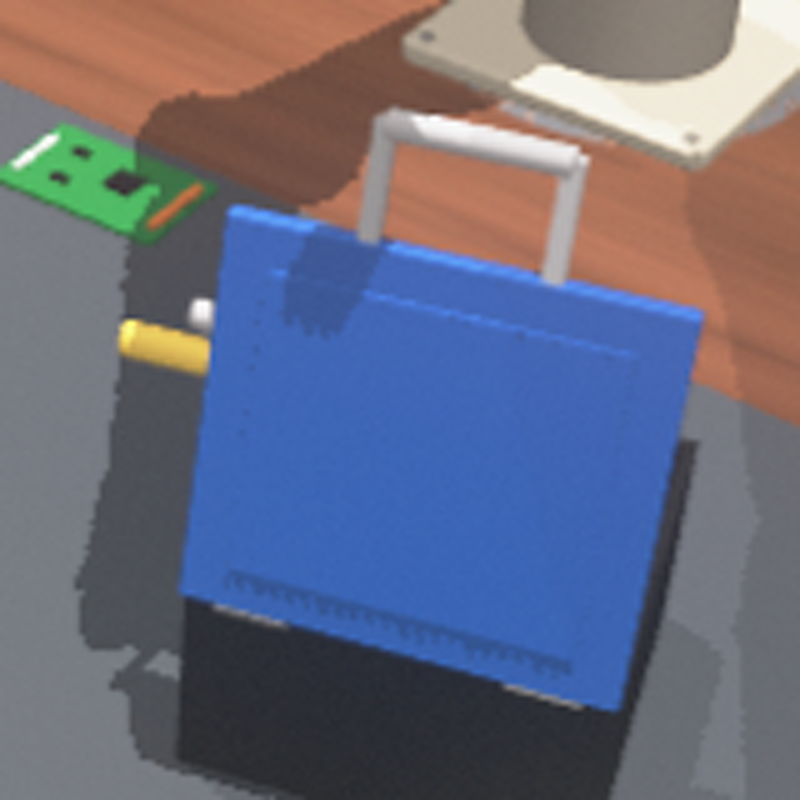

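The lid stands by itself. In the side crop the tab's free end is at about (557,757), with its axis going in to (487,712). In the scene crop the free end is at (128,338).

```bash
python3 - <<'E'
from h import *
np.set_printoptions(precision=1,suppress=True)
psi=0.305; ex=np.array([np.cos(psi),np.sin(psi),0]); ey=np.array([-np.sin(psi),np.cos(psi),0])
s0=np.array([429.9,159.,111]); H=s0+216*ex; H[2]=105; print('H',H)
loc=lambda p: np.array([(p-H)@ex,(p-H)@ey,p[2]])
def f(n,fn,ox,oy,s,pts,z):
    for x,y in pts:
        u,v=ox+(x+.5)/s-.5,oy+(y+.5)/s-.5
        a=pz(n,u,v,z);b=pf(n,fn,int(round(u)),int(round(v)),1)
        print(n,a,loc(a),'depth',b,loc(b) if b is not None else '')
f('side','s6',200,0,5,[(557,757),(520,735),(487,712)],155)
f('side','s6',200,0,5,[(460,862)],75)
f('side','s6',200,0,5,[(570,505)],210)
f('scene','sc6',320,150,5,[(128,340),(165,345)],155)
# triangulate end
c1,c2=ctrl.camera_info('side'),ctrl.camera_info('scene')
def ray(n,u,v): a=p3(n,u,v,0.);b=p3(n,u,v,1000.); return a,(b-a)/np.linalg.norm(b-a)
o1,d1=ray('side',200+557.5/5-.5,757.5/5-.5);o2,d2=ray('scene',320+125.5/5-.5,150+338.5/5-.5)
M=np.stack([d1,-d2],1);t=np.linalg.lstsq(M,o2-o1,rcond=None)[0];q1,q2=o1+t[0]*d1,o2+t[1]*d2
print('tri',(q1+q2)/2,q1-q2,loc((q1+q2)/2))
E
```

```text
H [635.9 223.9 105. ]
side [592.9  54.8 155. ] [ -91.8 -148.4  155. ] depth [592.9  54.6 155.2] [ -91.9 -148.5  155.2]
side [586.1  75.7 155. ] [ -92.1 -126.4  155. ] depth [585.4  72.2 156.4] [ -93.8 -129.5  156.4]
side [580.8  97.1 155. ] [ -90.7 -104.3  155. ] depth [579.5  94.  157.3] [ -92.9 -106.9  157.3]
side [566.8 103.8  75. ] [-102.   -93.7   75. ] depth [565.4  97.9  79.8] [-105.1  -99.    79.8]
side [645.3 148.1 210. ] [-13.8 -75.1 210. ] depth [634.  122.4 224.6] [-32.3 -96.2 224.6]
scene [599.6  60.4 155. ] [ -83.8 -145.   155. ] depth [600.9  60.9 154.9] [ -82.4 -144.9  154.9]
scene [592.3  74.8 155. ] [ -86.3 -129.1  155. ] depth [595.1  77.8 157.1] [ -82.8 -127.   157.1]
tri [595.2  56.9 152.3] [-1.8  1.4  0.8] [ -89.  -147.   152.3]
```

>>> {"api": "step_arm", "payload": {"deltas": [[[0,-3,-28,0,0,0,0],[0,-3,-28,0,0.0835,0.026,0],[0,-3,-28,0,0.0835,0.026,0],[0,-3,-28,0,0.0835,0.026,0],[0,-2,-28,0,0.0835,0.026,0],[0,0,0,-30,0,0,0],[0,0,0,-35,0,0,0],[0,0,0,-35,0,0,0],[0,0,0,-35,0,0,0],[0,0,0,-35,0,0,0]]]}}

```text
clock: 7.88
eef_pos: [556.6, 51.1, 217.6]
tool_rot: [-3.14, -0.35, 1.867]
force: [0.5, 1.0, 0.6]
width: 0.1
```

```bash
python3 - <<'E'
from h import *
np.set_printoptions(precision=3,suppress=True)
print(ctrl.read_state()['qpos'])
save('side','s7'); crop('s7',200,0,400,180,4,'c10')
E
```

```text
[ 0.371  0.64  -0.508  1.714 -0.056  0.937  0.27 ]
```

View pics/c10.png

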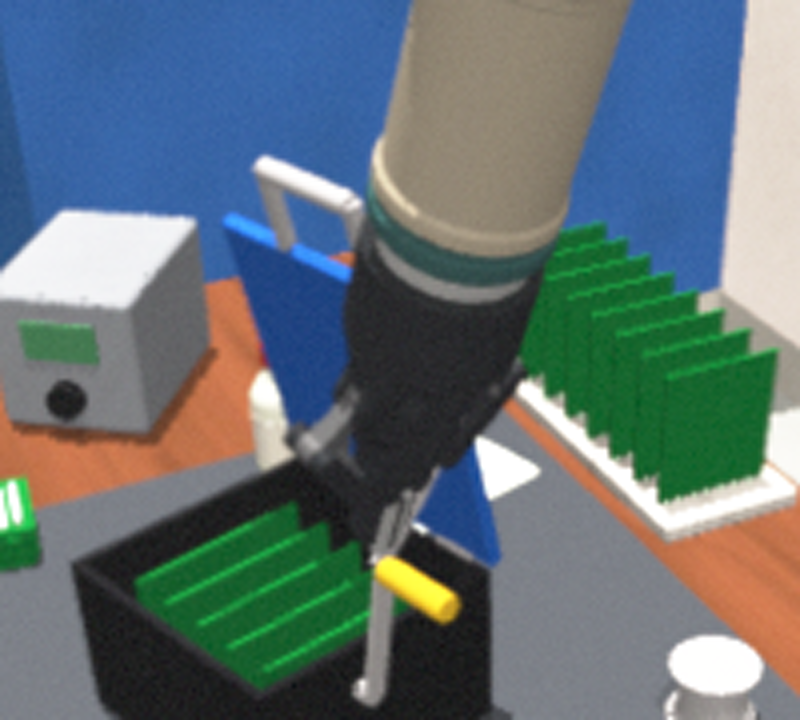

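>>> {"api": "step_arm", "payload": {"deltas": [[[0,0,0,-30,0,0,0],[0,0,0,-25,0,0,0],[0,0,0,-13,0,0,0],[0,0,0,0,0,0,0]]]}}

```text
clock: 8.27
eef_pos: [554.9, 51.2, 149.1]
tool_rot: [-3.135, -0.352, 1.866]
force: [-0.4, -0.2, 1.4]
width: 0.1
```

```bash
python3 - <<'E'
from h import *
save('side','s8'); crop('s8',200,0,400,180,4,'c11')
save('wrist','w8')
E
```

```text
(no output)
```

View pics/c11.png

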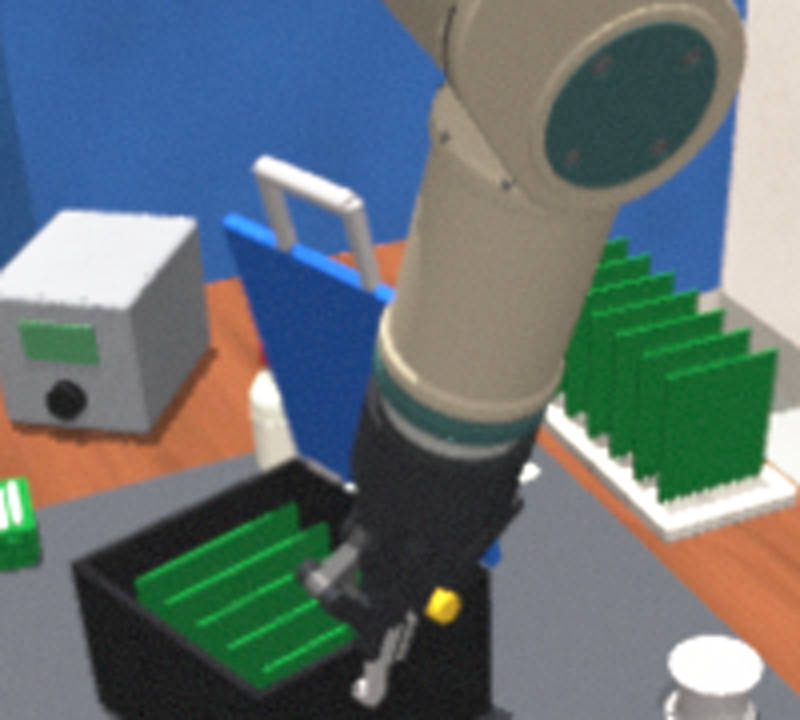

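View pics/w8.png

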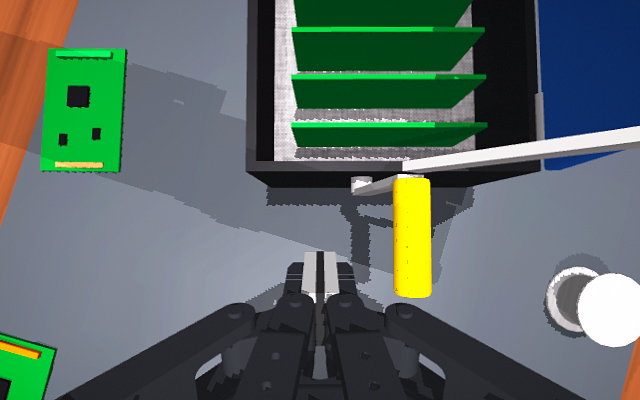

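>>> {"api": "step_arm", "payload": {"deltas": [[[0,3.8,3.2,0,0,0,0],[0,3.8,1.2,0,0,0,0],[0,3.8,1.2,0,0,0,0],[0,3.8,1.2,0,0,0,0],[0,3.8,1.2,-0.5,0,0,0],[0,3.8,1.2,-0.5,0,0,0],[0,3.8,1.2,-1,0,0,0],[0,3.8,1.2,-1,0,0,0],[0,3.8,1.2,-1.3,0,0,0],[0,3.8,1.2,-1.5,0,0,0]]]}}

```text
clock: 9.2
eef_pos: [594.9, 65.5, 145.2]
tool_rot: [-3.14, -0.35, 1.867]
force: [-0.4, 0.4, 0.2]
width: 0.4
```

```bash
python3 - <<'E'
from h import *
print(ctrl.read_state()['force'])
save('wrist','w9')
E
```

```text
[-0.39293636  0.41230319  0.21531678]
```

View pics/w9.png

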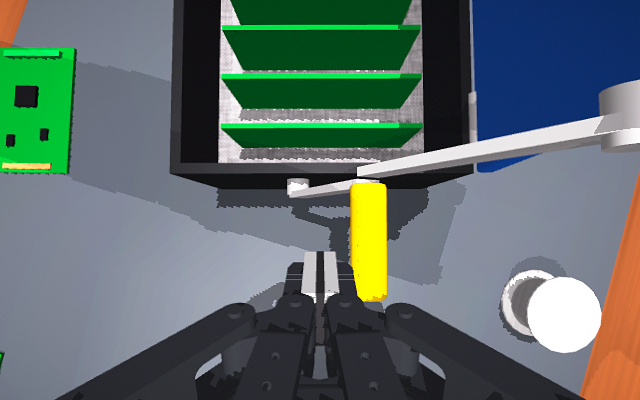

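The tab is being pushed and the lower link is tilting back. I'll continue past straight.

>>> {"api": "step_arm", "payload": {"deltas": [[[0,3.8,1.2,-2,0,0,0],[0,3.4,1.1,-2.2,0,0,0],[0,2.9,0.9,-2.2,0,0,0],[0,2.9,0.9,-2.2,0,0,0],[0,1.9,0.6,-1.5,0,0,0],[0,0,0,0,0,0,0]]]}}

```text
clock: 9.75
eef_pos: [608.2, 69.9, 134.8]
tool_rot: [-3.137, -0.35, 1.867]
force: [-2.8, -1.9, 2.3]
width: 0.3
```

```bash
python3 - <<'E'
from h import *
save('wrist','w10');save('scene','sc10'); crop('sc10',320,130,480,310,5,'c12')
E
```

```text
(no output)
```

View pics/w10.png

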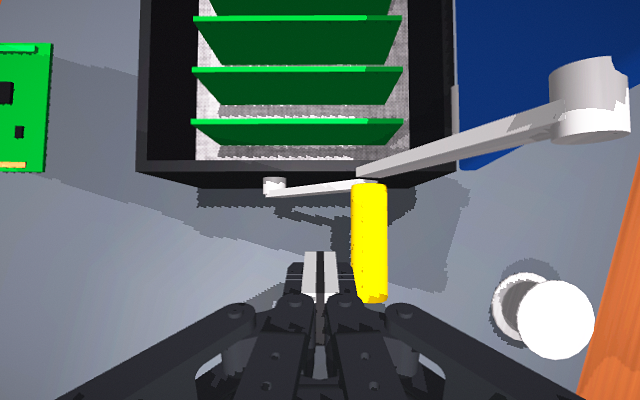

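View pics/c12.png

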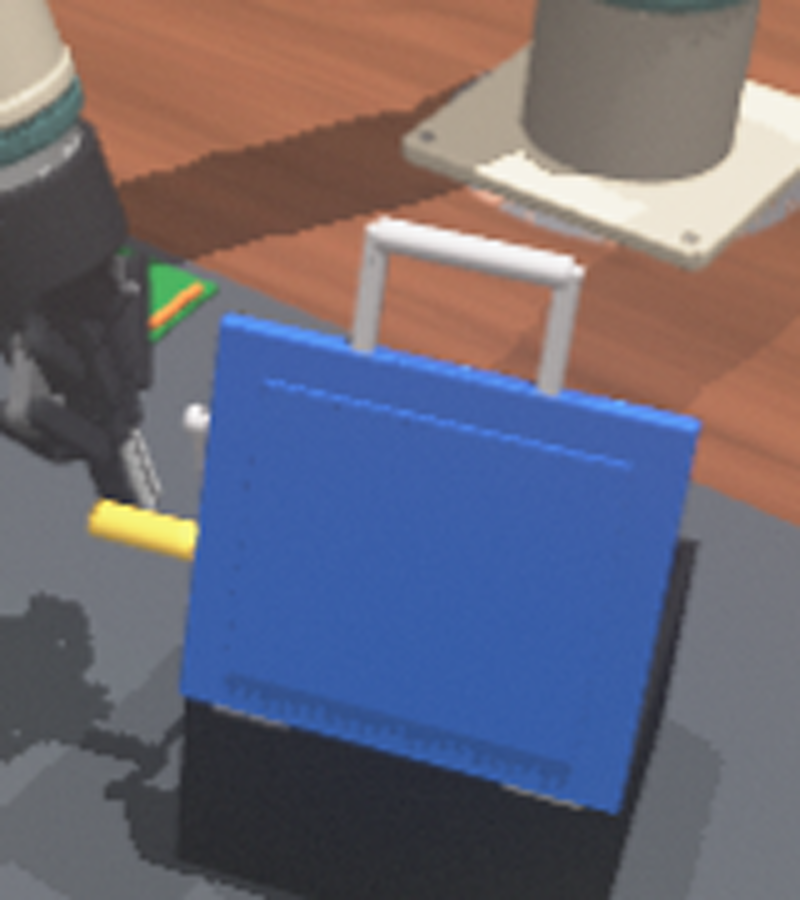

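>>> {"api": "step_arm", "payload": {"deltas": [[[0,2.4,0.8,-1.8,0,0,0],[0,2.4,0.8,-2,0,0,0],[0,0,0,0,0,0,0]]]}}

```text
clock: 10.1
eef_pos: [608.4, 70.1, 130.8]
tool_rot: [-3.127, -0.351, 1.866]
force: [-13.7, -5.1, 9.3]
width: 0.1
```

>>> {"api": "step_arm", "payload": {"deltas": [[[0,2.4,0.8,-2,0,0,0],[0,0,0,0,0,0,0]]]}}

```text
clock: 10.27
eef_pos: [608.6, 70.0, 128.7]
tool_rot: [-3.122, -0.351, 1.866]
force: [-19.3, -8.2, 13.4]
width: 0.1
```

The force is rising with no advance, which suggests the stop. I'll check by measuring.

```bash
python3 - <<'E'
from h import *
save('wrist','w11');save('scene','sc11'); crop('sc11',320,130,480,310,5,'c13');save('side','s11'); crop('s11',200,0,400,180,4,'c14')
E
```

```text
(no output)
```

View pics/w11.png

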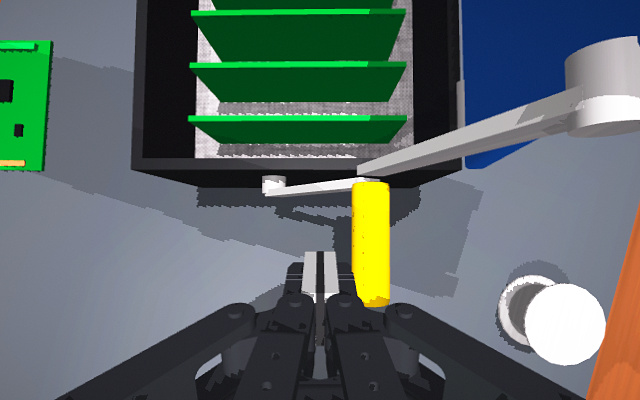

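View pics/c14.png

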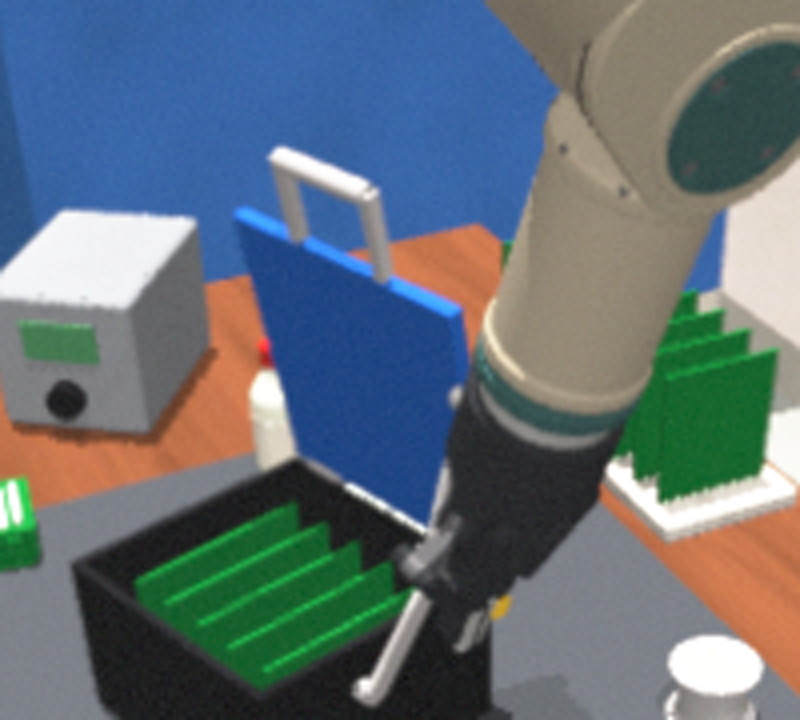

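>>> {"api": "step_arm", "payload": {"deltas": [[[0,-5,-1.6,0,0,0,0],[0,-10,-3,0,0,0,0],[0,-15,-5,0,0,0,0],[0,-10,-15,20,0,0,0],[0,0,-30,20,0,0,0],[0,0,-35,20,0,0,0],[0,0,-35,20,0,0,0],[0,0,0,0,0,0,0]]]}}

```text
clock: 11.08
eef_pos: [580.4, -62.3, 212.3]
tool_rot: [3.136, -0.339, 1.858]
force: [1.4, -1.1, -0.5]
width: -0.1
```

```bash
python3 - <<'E'
from h import *
save('scene','sc12'); crop('sc12',320,130,480,310,5,'c15');save('side','s12'); crop('s12',200,0,360,180,5,'c16')
E
```

```text
(no output)
```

View pics/c15.png

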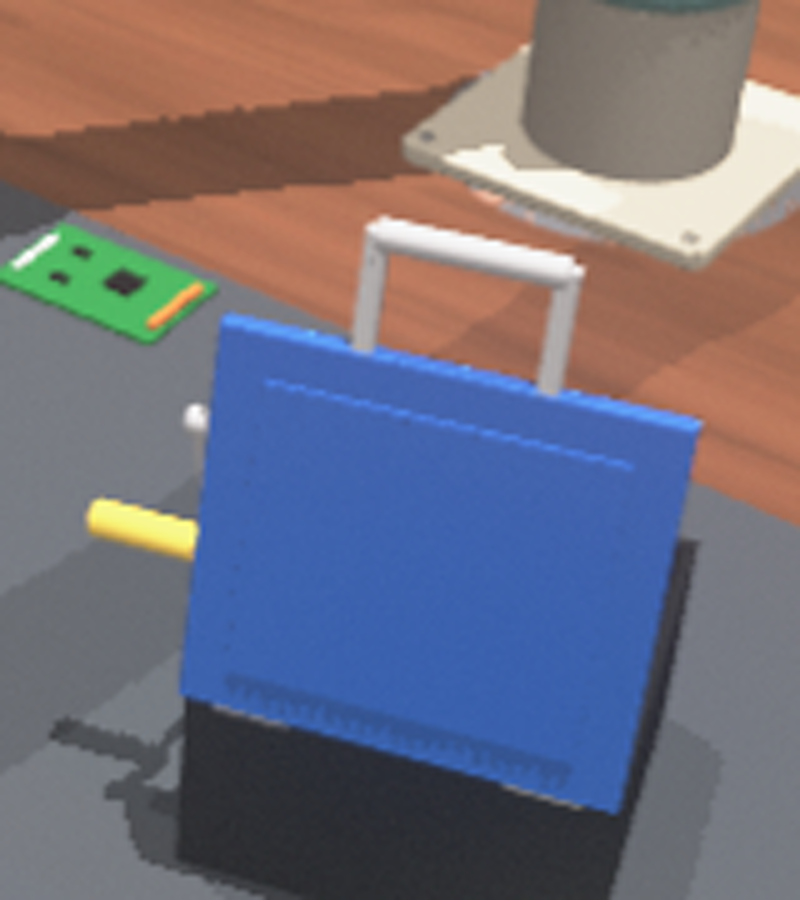

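View pics/c16.png

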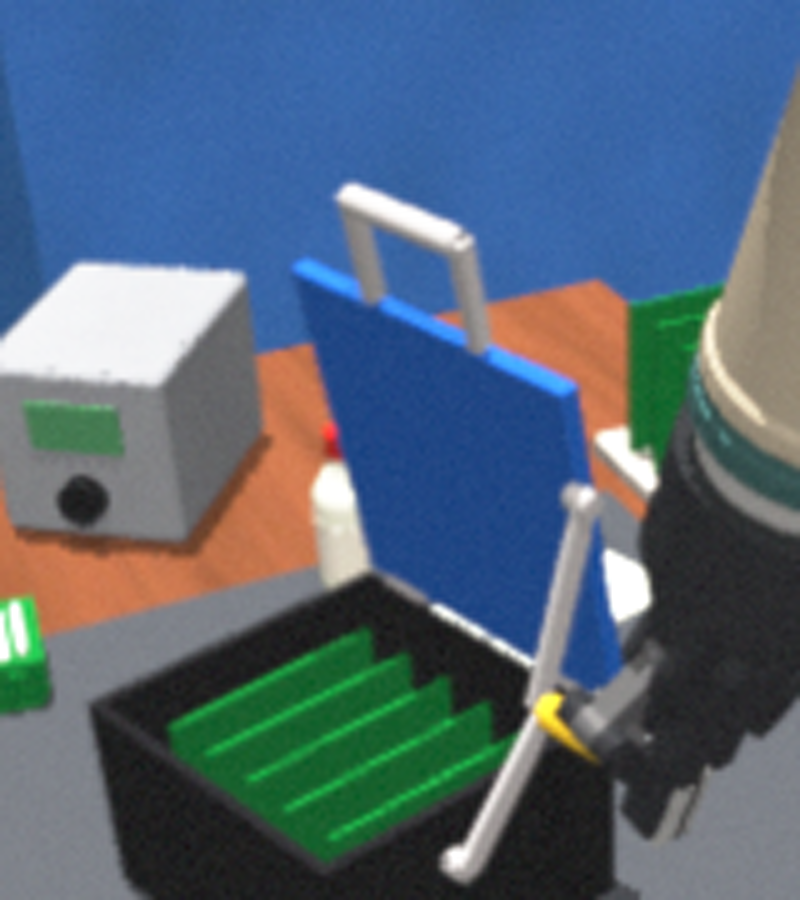

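The links now bend the other way, with the knee behind the line from pivot to lid pin. I'll clear the arm and quantify it.

>>> {"api": "step_arm", "payload": {"deltas": [[[0,-10,-30,20,0,0,0],[0,-10,-35,20,0,0,0],[0,-10,-35,20,0,0,0],[0,-10,-35,20,0,0,0],[0,-10,-35,10,0,0,0],[0,0,0,0,0,0,0]]]}}

```text
clock: 11.68
eef_pos: [525.9, -230.5, 300.1]
tool_rot: [-3.14, -0.342, 1.858]
force: [-0.2, -0.1, -0.5]
width: -0.0
```

```bash
python3 - <<'E'
from h import *
save('side','s13'); crop('s13',270,80,340,180,8,'c17'); crop('s6',270,80,340,180,8,'c18')
a=cv2.imread('pics/c17.png');b=cv2.imread('pics/c18.png')
cv2.imwrite('pics/c1718.png',cv2.resize(np.hstack([b,a]),None,fx=.7,fy=.7))
E
```

```text
(no output)
```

View pics/c1718.png

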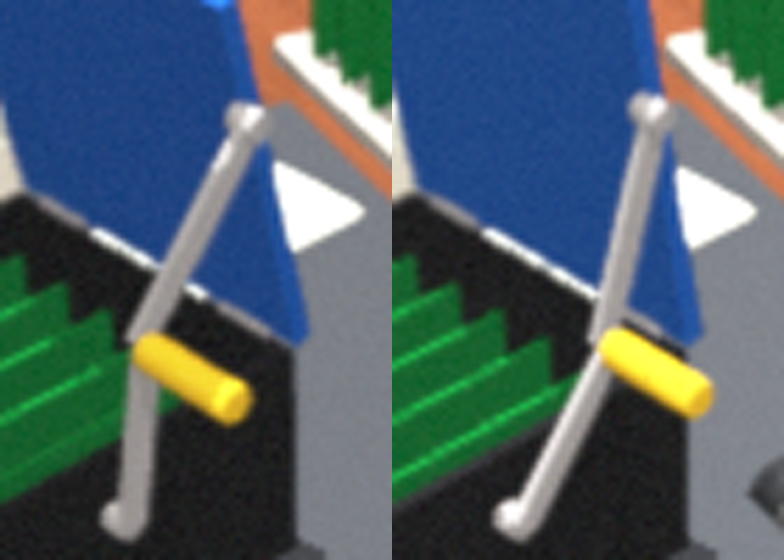

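View pics/s13.png

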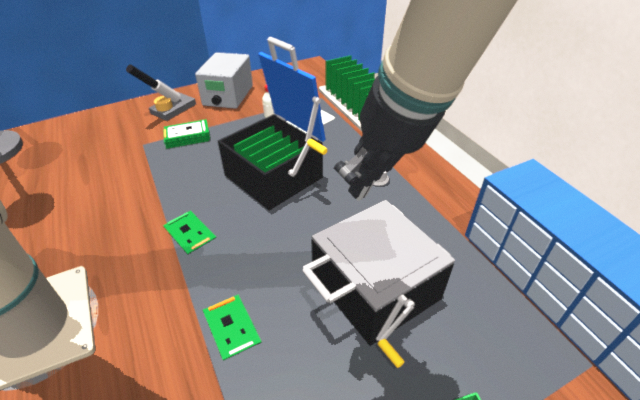

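```bash
python3 - <<'E'
from h import *
psi=0.305; ex=np.array([np.cos(psi),np.sin(psi),0]); ey=np.array([-np.sin(psi),np.cos(psi),0])
H=np.array([635.9,223.9,105.])
def hit(u,v,y):
    a=p3('side',u,v,0.);b=p3('side',u,v,1000.);d=b-a
    t=(y-(a-H)@ey)/(d@ey); q=a+t*d; return np.array([(q-H)@ex,q[2]])
for tag,off,pts in(('before',0,[(125,518),(146,345),(247,120)]),('after',392,[(517,518),(607,345),(650,112)])):
    P,Kn,A=[hit(270+(x-off)/5.6-.5,80+y/5.6-.5,-98) for x,y in pts]
    a1=np.arctan2(*(Kn-P)[::-1]);a2=np.arctan2(*(A-Kn)[::-1])
    print(tag,P,Kn,A,np.linalg.norm(Kn-P),np.linalg.norm(A-Kn),'lower',a1,'upper',a2,'past straight',a2-a1,'unfold',2.75+a2-a1)
E
```

```text
before [-104.73527185   78.97628709] [-89.09010691 153.39095463] [-35.07370948 226.56157097] 76.04152766900044 90.94894329776147 lower 1.3635713818607837 upper 0.9348737388924888 past straight -0.42869764296829493 unfold 2.3213023570317053
after [-104.73527185   78.97628709] [-54.2183754  136.53935339] [-29.47215688 227.64743628] 76.5863135875531 94.4089937376411 lower 0.8505000782516876 upper 1.3055808959982205 past straight 0.45508081774653286 unfold 3.205080817746533
```

Measured unfolding is about 3.2 ± 0.1, which means the stay is at its stop (3.10). The knee holds with the arm away, the grey lid is shut, and nothing is touched. I'll hand in.

```bash
python3 - <<'E'
from h import *
s=ctrl.read_state(); print(s['clock'],s['force']); print(ctrl.finish_job())
E
```

```text
11.7333 [ 0.55357756  0.64276167 -0.91051663]
the job is handed in; nothing more can be done
None
```

The blue case is open with its stay locked, and I handed the job in at 11.7 s. I gripped the bar handle, swung the lid up to about 1.34 rad and let go; it stood on its own. I then pushed the yellow tab back and down with closed fingers until it stopped moving, at about 25 N.

With the arm backed away, the last side picture showed:
- **Stay:** the knee is past straight. I measured the unfolding at about 3.2 rad, against 3.10 at the stop. I put my reading error at about 0.1 rad, so this fits the stop but does not confirm it exactly.
- **Blue lid:** it is up, with nothing holding it but the stay. I did not measure its final angle.
- **Grey case:** it is shut, and I did not touch it.
- **Arm:** it is clear of everything.

No check failed. The highest force I saw at the end of a move was about 25 N.

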